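Open the glue canister with the unknown thread

TASK

The carton-glue canister on the packing bench is to be refilled: first flip its small vent cap wide open and leave it open, then unscrew the filler cap by its tee bar. Nobody knows whether this cap has a right-hand or a left-hand thread, so try one way and, if it stops hard, the other; once it is turned loose, lift it straight off and finish while still holding it upright in the gripper, straight above its neck and about 10 cm higher than it sat. Leave the carton, tape roll and stapler where they are.

Things in the scene. Friction and masses are not known exactly. Their poses are not given: they have to be found in the camera images.
- canister: White box-shaped glue canister bolted to the bench (cannot move), 150 (its x) by 280 (its y) by 90 mm high. Origin: centre of its underside; x roughly away from the robot, z up. On top: filler neck at (0, -85) mm, pump head at (35, 10) mm (round, grey, 56 mm across, 36 high, with a 16 mm thick, 20 mm high stub), vent turret at (0, 95) mm.
- cap: Loose black filler cap, about 110 g, on the neck. Origin: centre of its open underside, 90 mm above the bench when on; z up. Skirt 54 mm across, 37 high. It does not rise by itself while turning and cannot be pulled up before it is turned loose; lugs inside clear the neck 25 mm up.
- cap_bar (a point): Middle of the cap's tee bar, 50 mm above the cap's origin; axes as the cap's. The bar is 38 mm long (cap's x), 12 mm thick (y, flat sides), 26 mm high, its foot 37 mm above the cap's origin; pinch it from above. It starts within 5 degrees of the canister's x.
- neck_top (a point): Centre of the filler neck's top (26 mm across, 121 mm above the bench), hidden in the cap; axes as the canister's. Its short thread has an unseen hand, left or right, new at each start. The wrong way stops hard after 5 to 25 degrees. The right way runs easily, releases at about 55 degrees, lifts off straight between 60 and 115 (75 to 85 best); next stop about 125.
- vent_cap (a joint): Hinge angle of the black flip cap on the vent turret, rad: 0 shut, 2.0 end of travel; starts between 0 and 0.15. Wide open is 1.2 or more (1.57 stands on edge). Stiff hinge (0.03 N m), stays where it is left.
- vent_hinge (a point): Point on the flip cap's hinge axis, on the far (+x of the canister) side of the vent turret, 125 mm above the bench; the axis lies along the canister's y; point axes as the canister's. The flip cap is a 25 mm disc, 6 mm thick, its top 2 mm above the hinge axis; with its tab it reaches 35 mm from the hinge towards the canister's -x.
- vent_tab (a point): Top middle of the flip cap's upright thumb tab: 26 mm wide (canister's y), 5 mm thick, standing 32 mm above the disc. Shut, this point is 32 mm on the -x side of the hinge and 34 mm above it. Pinch the tab from above by its two narrow side edges (26 mm apart, along canister's y) and lead it up and over in an arc about the hinge; it pivots between the fingers.
- carton: Bystander: small cardboard carton 130 x 90 x 75 mm, origin at the centre of its underside.
- tape_roll: Bystander: roll of clear tape lying flat, 100 mm diameter, 50 mm high, origin at the centre of its underside.
- stapler: Bystander: stapler 130 mm long (its y), 35 mm wide, 34 mm high, origin at the centre of its underside.

How it is judged (in metres and radians):
On the way, in this order (a step that is already met when the one before it is completed fails the run):
1. the vent cap is flipped open while the filler cap is still seated (value of joint vent_cap above 1.1 rad and z of cap in the frame of canister below 0.102 m), for 0.1 s.
2. the filler cap is turned loose on its neck, before it is lifted (angle between the x axis of cap and the x axis of canister, either way round above 0.85 rad and angle between cap's own z axis and vertical below 0.12 rad and z of cap in the frame of canister below 0.106 m and horizontal distance between cap and neck_top below 0.01 m), for 0.1 s.
At the end, for the whole second after the job is handed in: The cap is gripped in the fingers (over 2 N), still, upright within 17 degrees, 70 to 160 mm above where it sat and within 40 mm sideways of the neck's axis, touching the canister nowhere; the vent cap stands open by more than 1.1 rad (z of cap in the frame of canister between 0.16 and 0.25 m and horizontal distance between cap and neck_top below 0.04 m and angle between cap's own z axis and vertical below 0.3 rad and linear speed of cap below 0.03 m/s and contact force between the fingers and cap above 2 N and contact force between cap and canister below 0.2 N and value of joint vent_cap above 1.1 rad); the arm keeps its last pose, push and grip.
It fails at once if the carton was pushed away (over 30 mm) (distance of carton from where it was at the start of the episode above 0.03 m).
It fails at once if the tape roll was pushed away (over 30 mm) (distance of tape_roll from where it was at the start of the episode above 0.03 m).
It fails at once if the stapler was pushed away (over 30 mm) (distance of stapler from where it was at the start of the episode above 0.03 m).
It also fails if it takes over 54 s, if anything falls off the work surface, if the arm or the gripper's body presses on something with over 40 N, if the wrist force passes 120 N, or if a joint passes its speed limit or range.

ROBOT

A 6-joint arm with a two-finger parallel gripper is mounted at the origin on the work surface. World frame = base frame: x ahead of the robot, y to its left, z up, the work surface at z = 0. Lengths are in m, angles in degrees, forces in N, time in s.
With the tool pointing down it reaches from about 0.25 to 0.725 m from the base axis. Payload 9.7 kg.
Tool frame: the origin (TCP) lies midway between the tips of the shut fingers; the grasp point (between the pads) lies bot.hold_point_z behind it (bot.hold_point_z is the distance from the TCP to the grasp point, in m); z points along the fingers, y is the line along which they close (so a half turn about z gives the same grasp; the last joint's range is limited). The gripper opens to 85 mm and grips with 20 to 120 N. Pads are 22 mm wide; open, the fingers measure 114 mm over their backs; the gripper's body (76 mm by 85 mm) begins 54 mm behind the grasp point. The pads swing forward as they close: fully open they stand 13 mm farther back than shut.
Start: joints at [73.453, 4.979, 10.078, 95.1, 0, 90], TCP at [0.157, 0.527, 0.231] pointing down, gripper open.
Joint ranges: [-179.16, 179.16], [-48.56, 103.87], [-65.8, 70.77], [-126.05, 130.52], [-82.76, 87.17], [-180, 180]. Speed limits (degrees/s): [127.2, 127.2, 147.25, 180, 180, 180].

INTERFACE

Orientations are given as [roll, pitch, yaw] about the fixed x, y, z axes, in that order (R = Rz(yaw) Ry(pitch) Rx(roll)).
In Python, from workcell import bot, camera, camera_model, ticket gives the robot as it stands.
- The arm moves only by the tool send_rows, never from a script. Its argument "targets" is text: rows parted by semicolons, each of 5 numbers parted by spaces: the shift along the tool's x, y, z in mm, then the turn about the tool's z in degrees, then the closure in counts, from 0 (fully open) to 255 (shut). A call has 1 to 20 rows; each row is the pose to reach, as a shift and turn from the pose commanded when the call began, along the tool's axes at that moment; what a row does not reach only later rows make up. A row lasts 1/8 s, in which the tool goes at most 62.5 mm and 10.7 degrees, less where a joint would pass 70% of its speed; a pose out of reach is approached as far as the arm can. A call with a gripper value outside its range is refused whole. The fingers move at their own pace and stop on an object; "newtons" is the grip in N (left out, the last holds). Time passes only in rows, so rows that repeat a pose let the fingers close. It gives the time, the measured TCP pose, the force, the opening and the grip force at its end, in the units of the state.
- bot.get_obs(): the state, without advancing time (a new reading comes with each control period).
- camera(name): name is "scene" or "top"; returns the picture (384x512x3 uint8, blue, green, red); there is no depth.
- camera_model(name): a dict with "K" (3x3 intrinsics, pixels), "pose" (4x4, takes a point from camera to world coordinates). Camera axes: x right, y down, z forward; pixel columns grow to the right and rows downward; lengths in m; the calibration is good to about 2 mm. A picture is of the moment at which its call begins. camera_model takes no time and is no camera call.
- ticket.job_done(): hands the job in; it is judged then, once.
The state is a dict: "time": time; "q": joint angles; "qd": joint speeds; "joint_efforts": joint torques, N m; "ee_pos": TCP position; "tcp_rot": TCP orientation; "wrist_force": force on the tool from outside, world axes, zero at the start; "torque": the same for the moment, N m; "opening": finger opening in m; "grasp_force": force on a finger pad.
Only numpy, scipy, OpenCV 4.12 (cv2) and the standard library are available. Lean on these libraries where they do the work, as an engineer would, in place of code of your own. Each camera call takes 0.05 s, during which the arm holds its last target. There are 200 camera calls.

## Working session

There is one attempt and no reset: what is moved stays moved. The work goes in short steps, Python scripts to look and compute and a tool call to move; the robot and the scene stay as the last step left them, time stands still between calls to the robot, and variables do not carry over. Pictures are saved under pics/ and viewed, at most 10 in all, crops included, and the job is handed in when it is done.

Besides the shell and the picture viewer there is one more tool, called after ">>>" as name(argument=value, ...) on one line, values as JSON. send_rows: Moves the arm, as the interface text tells. Its arguments: {"type":"object","properties":{"targets":{"type":"string"},"newtons":{"type":"number"}},"required":["targets"]}

```bash
mkdir -p pics; ls
python3 - <<'E'
from workcell import bot,camera,camera_model
import cv2,numpy as np
for n in("scene","top"):
    im=camera(n); cv2.imwrite(f"pics/{n}0.png",im); m=camera_model(n); print(n,np.round(m["K"],1).tolist(),np.round(m["pose"],4).tolist())
print(bot.get_obs(), bot.hold_point_z)
E
```

```text
pics
scene [[362.0, 0.0, 265.9], [0.0, 362.0, 195.9], [0.0, 0.0, 1.0]] [[-0.6986, 0.602, -0.3867, 0.9556], [0.7155, 0.5932, -0.3691, 0.4302], [0.0071, -0.5345, -0.8451, 1.0898], [0.0, 0.0, 0.0, 1.0]]
top [[415.5, 0.0, 258.5], [0.0, 415.5, 194.5], [0.0, 0.0, 1.0]] [[-0.0253, -0.9943, 0.1038, 0.3711], [-0.9997, 0.0253, -0.0019, 0.0084], [-0.0007, -0.1038, -0.9946, 1.4487], [0.0, 0.0, 0.0, 1.0]]
{'time': 0.1, 'q': array([ 7.34523082e+01,  5.00919145e+00,  1.00392435e+01,  9.51004440e+01,
       -8.05755058e-04,  9.00006238e+01]), 'qd': array([-0.07024998, -0.12665659,  0.08594469, -0.0223013 , -0.05078493,
        0.01398594]), 'joint_efforts': array([-3.22448868e-04, -5.21560872e+01,  4.65656197e+01,  1.60009222e-02,
       -4.21132006e-05,  5.41741372e-06]), 'ee_pos': array([0.15659156, 0.52701885, 0.23064428]), 'tcp_rot': array([-1.79929608e+02,  8.06520853e-04,  1.63451685e+02]), 'wrist_force': array([ 0.17792671, -0.03612753,  0.46629523]), 'torque': array([ 0.02468664, -0.04390397,  0.02912095]), 'grasp_force': 0.0, 'opening': 0.08495990457382023} 0.0187
```

View pics/scene0.png

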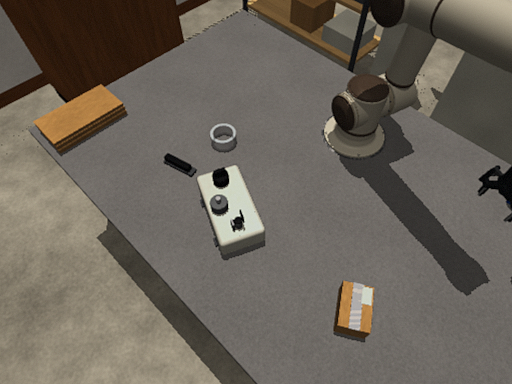

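View pics/top0.png

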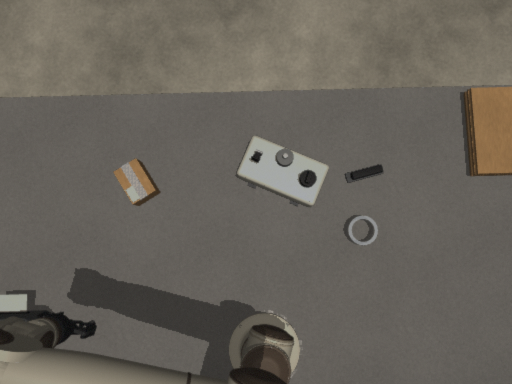

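The top view shows the canister around (283,170), the cap at (308,178), the pump head at (285,157) and the vent at (257,156). Next I measure them and zoom in.

```bash
cat > h.py <<'E'
from workcell import bot,camera,camera_model
import cv2,numpy as np
def ray(n,uv):
    m=camera_model(n);P=np.array(m["pose"]);d=P[:3,:3]@np.linalg.solve(np.array(m["K"]),[uv[0],uv[1],1.]);return P[:3,3],d
def plane(n,uv,z):
    o,d=ray(n,uv);return o+d*(z-o[2])/d[2]
def two(a,b):  # scene uv a, top uv b -> midpoint, gap
    o1,d1=ray("scene",a);o2,d2=ray("top",b)
    t=np.linalg.lstsq(np.stack([d1,-d2],1),o2-o1,rcond=None)[0]
    p,q=o1+d1*t[0],o2+d2*t[1];return (p+q)/2,np.linalg.norm(p-q)
def proj(n,p):
    m=camera_model(n);P=np.linalg.inv(np.array(m["pose"]));c=np.array(m["K"])@(P[:3,:3]@np.asarray(p)+P[:3,3]);return c[:2]/c[2]
E
python3 - <<'E'
from h import *
for n,(x0,y0,x1,y1) in {"scene":(190,160,270,260),"top":(230,130,335,210)}.items():
    im=cv2.imread(f"pics/{n}0.png"); m=(im.min(2)>135).astype(np.uint8)*255
    M=np.zeros_like(m);M[y0:y1,x0:x1]=m[y0:y1,x0:x1]
    c=max(cv2.findContours(M,0,2)[0],key=cv2.contourArea)
    h=cv2.convexHull(c)
    w=np.array([plane(n,p[0].astype(float),0.09)[:2] for p in h],np.float32)
    r=cv2.minAreaRect(w); print(n,r,cv2.contourArea(c))
    print(np.percentile(im[y0:y1,x0:x1].min(2),[10,50,90]))
a=cv2.imread("pics/scene0.png")[155:260,185:275];b=cv2.imread("pics/top0.png")[130:210,230:335]
a=cv2.resize(a,None,fx=5.5,fy=5.5,interpolation=2)[:580,:400*2];b=cv2.resize(b,None,fx=7,fy=7,interpolation=2)
cv2.imwrite("pics/a.png",a);cv2.imwrite("pics/b.png",b)
E
```

```text
scene ((0.5988349914550781, -0.0758863240480423), (0.2731435298919678, 0.14318183064460754), 65.71538543701172) 2808.0
[ 53. 105. 197.]
top ((0.593314528465271, -0.0762186050415039), (0.2675706148147583, 0.13910968601703644), 66.34463500976562) 2914.5
[ 88.  93. 165.]
```

View pics/a.png

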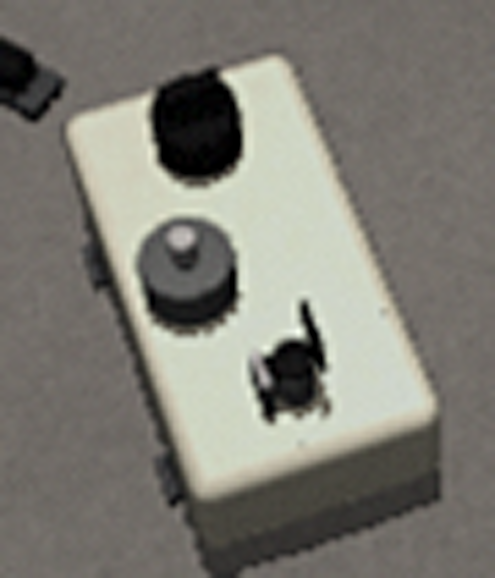

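View pics/b.png

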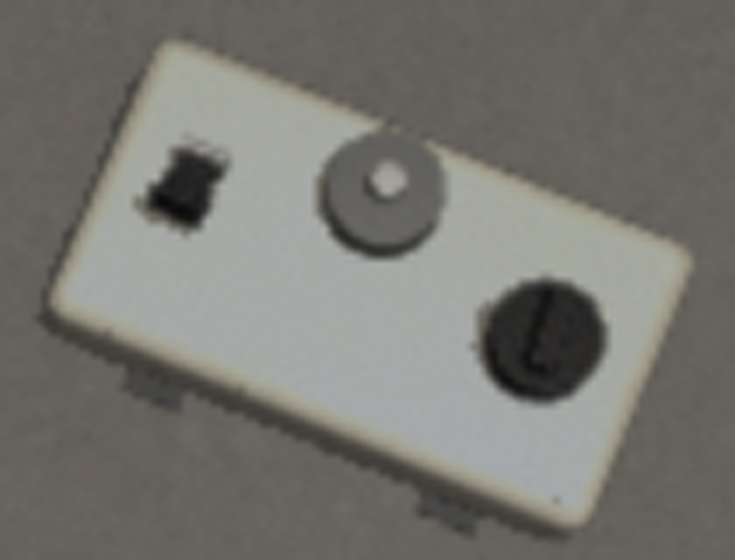

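The crops show the cap with its bar (top crop near 545,330), the pump (385,190), and the vent with its tab: the dark lower part in the top crop at about (180,205), and a thin line in the scene crop from (303,300) to (322,365). Now I'll measure blob centres in both views.

Run:
```python
from h import *
box={"scene":dict(cap=(208,162,232,190),pump=(208,192,230,216),vent=(228,206,248,234)),
"top":dict(cap=(296,168,320,190),pump=(274,147,296,168),vent=(248,148,265,165))}
zm=dict(cap=.1085,pump=.108,vent=.13)
cen={}
for n,b in box.items():
    im=cv2.imread(f"pics/{n}0.png")
    for k,(x0,y0,x1,y1) in b.items():
        c=im[y0:y1,x0:x1].astype(float).mean(2); bg=np.percentile(c,95)
        m=(c<(150 if k=="pump" else 0.55*bg)).astype(np.uint8)
        N,l,s,_=cv2.connectedComponentsWithStats(m); i=1+np.argmax(s[1:,4])
        pts=np.argwhere(l==i)[:,::-1].astype(np.float32)
        (cx,cy),r=cv2.minEnclosingCircle(pts); rect=cv2.minAreaRect(pts)
        u=(rect[0][0]+x0,rect[0][1]+y0)
        cen[n,k]=u
        print(n,k,np.round(u,1),np.round(rect[1],1),round(rect[2]),s[i,4],np.round(plane(n,u,zm[k]),4))
    if n=="top": print("tab area\n",im[148:166,246:268].mean(2).astype(int))
C=np.array([.596,-.076]);yw=np.radians(-24);X=np.array([np.cos(yw),np.sin(yw)]);Y=np.array([-X[1],X[0]])
for nm,x,y in [("cap",0,-.085),("pump",.035,.01),("vent",0,.095)]: print(nm,C+X*x+Y*y)
```

```text
scene cap [219.5 175. ] [26. 23.] 90 434 [ 0.5561 -0.1657  0.1085]
scene pump [218.8 204.7] [21.3 17.5] 83 310 [ 0.6343 -0.0818  0.108 ]
scene vent [237.  220.5] [20.4 12.7] 85 158 [0.6402 0.0101 0.13  ]
top cap [307. 178.] [16. 16.] 90 235 [ 0.5611 -0.1533  0.1085]
top pump [285.  156.5] [19. 20.] 90 313 [ 0.634 -0.084  0.108]
top vent [255.9 156.2] [ 8.  10.3] 27 78 [0.6331 0.0112 0.13  ]
tab area
 [[ 68 110 140 156 163 164 164 165 164 164 161 163 164 164 164 164 165 164
  165 164 164 166]
 [ 80 127 147 161 164 164 164 163 165 161 145 150 160 162 164 164 165 165
  165 164 165 164]
 [103 134 156 163 164 165 164 163 159 152 145 137 132 142 159 160 163 164
  166 165 164 164]
 [125 146 161 163 165 165 164 160 120  90  85 100 137 142 133 136 150 163
  166 165 165 164]
 [132 155 163 164 165 164 164 158 110  61  46  49  69  84 111 139 133 161
  166 165 164 165]
 [143 159 165 166 165 166 164 155 102  52  37  40  38  42  68  92 115 159
  165 166 166 164]
 [152 162 164 165 165 164 160 112  60  37  34  37  41  39  39  64 131 162
  165 167 165 166]
 [158 164 165 166 164 159 152  76  36  34  34
[... 368 characters left out ...]
  18  26  35  57 133 162 165 166
  166 166 167 167]
 [166 166 164 155 119  97  80  54  29  14  15  19  35  92 155 165 166 166
  166 165 166 166]
 [165 166 166 164 156 119 111 107  70  46  31  29  66 150 164 166 166 166
  165 165 166 165]
 [166 167 166 166 165 159 159 155 117 107  83  80 104 159 165 166 166 166
  167 164 165 166]
 [166 166 167 166 165 166 166 166 160 156 123 151 158 165 166 166 167 167
  167 167 165 167]
 [166 166 166 166 167 167 165 166 167 165 161 164 166 166 166 166 165 166
  166 166 167 165]
 [166 165 165 165 166 168 166 166 166 166 165 166 166 167 166 167 166 166
  166 166 166 166]]
cap [ 0.56142739 -0.15365136]
pump [ 0.63204146 -0.08110033]
vent [0.63463998 0.01078682]
```

Run:
```python
from h import *
print("tab face mid",plane("top",(255,159.4),.143))
C=np.array([.596,-.0765]);yw=np.radians(-24);X=np.array([np.cos(yw),np.sin(yw)]);Y=np.array([-X[1],X[0]])
W=lambda x,y,z:np.r_[C+X*x+Y*y,z]
for hx in (.010,.0135,.016):
    top=[W(hx-.032,.095+s*.013,.159) for s in(-1,1)]
    bot_=[W(hx-.032,.095+s*.013,.127) for s in(-1,1)]
    print(hx,W(hx-.032,.095,.159)[:2],[[np.round(proj(n,p),1).tolist() for p in top+bot_] for n in("scene","top")])
o=bot.get_obs()
s=cv2.imread("pics/scene0.png")
print(s[205:232,230:250].mean(2).astype(int))
```

```text
tab face mid [0.62022692 0.01428392 0.143     ]
0.01 [0.61454198 0.01923502] [[[243.3, 208.7], [246.3, 215.9], [243.8, 214.0], [246.7, 221.0]], [[257.2, 161.8], [249.6, 158.7], [257.3, 163.6], [249.8, 160.6]]]
0.0135 [0.61773939 0.01781145] [[[242.2, 209.1], [245.2, 216.2], [242.7, 214.4], [245.6, 221.4]], [[257.7, 160.8], [250.0, 157.7], [257.7, 162.6], [250.3, 159.6]]]
0.016 [0.62002325 0.0167946 ] [[[241.4, 209.4], [244.4, 216.5], [241.9, 214.7], [244.8, 221.7]], [[258.0, 160.1], [250.3, 157.0], [258.0, 161.9], [250.6, 158.9]]]
[[208 205 204 206 206 206 206 208 206 204 205 207 205 207 206 207 207 204
  207 205]
 [208 207 205 205 204 206 207 205 207 205 208 205 204 206 205 205 207 204
  205 203]
 [208 204 205 204 209 204 206 203 205 206 208 207 207 207 207 207 206 205
  204 205]
 [208 205 206 206 207 205 207 206 208 210 213 211 207 206 207 206 205 204
  207 206]
 [209 205 205 206 206 204 206 207 211 177 147 192 211 206 206 206 207 209
  204 206]
 [207 205 205 202 204 207 206 208 217 134  39 178 215 208 206 206 206 208
  205 208]
 [206 204 207 204 207 207 206 208 219 127   0 143 207
[... 1032 characters left out ...]
 208 206
  206 207]
 [161  53 136 164  82  17  34  37  36  29  29  17  60 141 203 213 207 207
  206 207]
 [201 108  75  93  50  23  33  36  38  32  23  14  63  90 184 212 207 206
  204 206]
 [220 141  18  19  22  19  27  23  31  26  21  12  62  94 189 218 206 205
  206 207]
 [215 158  45  11  18  46  35  23  21  23  21  33  81 100 135 196 210 207
  206 206]
 [211 205 116   5  16  65  63  39  20  22  37  74  99 101  86 178 211 208
  206 206]
 [209 221 145  15   5  56  83  85  79  85  83  93 163 140  80 177 212 207
  206 207]
 [206 218 145  37  41 150 191 193 139  88 159 185 210 151 144 199 208 206
  207 207]
 [206 212 193 120  70 183 222 219 196 178 204 215 214 189 197 212 209 207
  208 208]]
```

>>> send_rows(targets="-592 -360 0 7.5 100;-592 -360 0 7.5 100;-592 -360 0 7.5 100;-592 -360 0 7.5 100;-592 -360 0 7.5 100;-592 -360 0 7.5 100;-592 -360 0 7.5 100;-592 -360 0 7.5 100;-592 -360 0 7.5 100;-592 -360 0 7.5 100;-592 -360 0 7.5 100;-592 -360 0 7.5 100;-592 -360 0 7.5 100;-592 -360 0 7.5 100;-592 -360 0 7.5 100;-592 -360 0 7.5 100;-592 -360 0 7.5 100;-592 -360 0 7.5 100", newtons=20)

```text
time: 2.35
ee_pos: [0.6215, 0.0137, 0.2313]
tcp_rot: [180.0, 0.0, 156.0]
wrist_force: [-0.5, 0.1, -0.1]
opening: 0.0519
grasp_force: 0.0
```

>>> send_rows(targets="0 0 30 0 100;0 0 60 0 100;0 0 60 0 100")

```text
time: 2.72
ee_pos: [0.6204, 0.0134, 0.169]
tcp_rot: [-179.9, -0.2, 155.9]
wrist_force: [-0.2, 0.3, -1.0]
opening: 0.0519
grasp_force: 0.0
```

Run:
```python
from h import *
a=camera("scene")[170:245,195:285];b=camera("top")[125:200,215:305]
v=np.hstack([cv2.resize(x,(390,325),interpolation=2) for x in(a,b)]);cv2.imwrite("pics/c.png",v)
print(bot.get_obs()["q"].round(1),bot.get_obs()["ee_pos"])
```

```text
[ 1.2 14.1 13.9 89.8  0.  25.3] [0.62166408 0.01350529 0.17223224]
```

View pics/c.png

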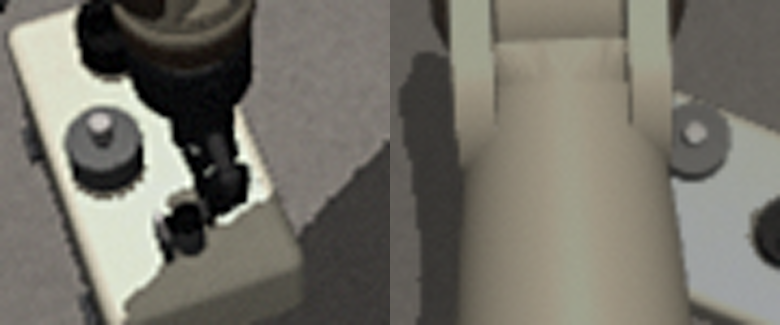

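The crop shows the fingers just above the tab, with the near finger tip at about (228,190) and the turret at (185,220). It looks in line, so I'll descend and close gently.

>>> send_rows(targets="0 0 20 0 100;0 0 38 0 100;0 0 38 0 100;0 0 38 0 130;0 0 38 0 150;0 0 38 0 165;0 0 38 0 180;0 0 38 0 190;0 0 38 0 190", newtons=20)

```text
time: 3.95
ee_pos: [0.622, 0.0146, 0.134]
tcp_rot: [179.9, 0.0, 156.0]
wrist_force: [1.0, 5.1, 3.6]
opening: 0.0253
grasp_force: 19.7
```

>>> send_rows(targets="0 1 0 0 190;-2 1 -2 0 190;-5 1 -4 0 190;-10 1 -7.3 0 190;-15.8 1 -9.7 0 190;-21.8 1 -11.3 0 190;-28 1 -12 0 190;-28 1 -12 0 190")

```text
time: 4.95
ee_pos: [0.6477, 0.0032, 0.1454]
tcp_rot: [180.0, -0.0, 156.0]
wrist_force: [-1.0, 3.5, 2.7]
opening: 0.0255
grasp_force: 19.5
```

>>> send_rows(targets="-3 0.5 0 0 190;-6.3 0.5 0.3 0 190;-12.4 1 1.4 0 190;-18.2 1 3.5 0 190;-23.8 1 6.4 0 190;-28.8 1 10 0 190;-28.8 1 10 0 190;-28.8 1 10 0 190")

```text
time: 5.95
ee_pos: [0.6753, -0.009, 0.1359]
tcp_rot: [-180.0, 0.2, 155.9]
wrist_force: [1.3, -2.0, 5.4]
opening: 0.0253
grasp_force: 19.4
```

Low forces throughout. I'll open to about 50 mm, rise, back off and look.

>>> send_rows(targets="0 0 0 0 170;0 0 0 0 140;0 0 0 0 100;0 0 0 0 100;0 0 -30 0 100;0 0 -70 0 100;0 0 -110 0 100;60 -60 -110 0 100;108 -120 -110 0 100;108 -178 -110 0 100;108 -178 -110 0 100;108 -178 -110 0 100;108 -178 -110 0 100;108 -178 -110 0 100")

```text
time: 7.7
ee_pos: [0.5037, -0.1256, 0.245]
tcp_rot: [180.0, -0.0, 156.0]
wrist_force: [0.8, 0.4, -0.3]
opening: 0.0521
grasp_force: 0.0
```

Run:
```python
from h import *
S=camera("scene");T=camera("top")
cv2.imwrite("pics/s1.png",S);cv2.imwrite("pics/t1.png",T)
v=np.hstack([cv2.resize(x,(390,325),interpolation=2) for x in(S[160:250,190:298],T[125:200,215:305])]);cv2.imwrite("pics/d.png",v)
print(bot.get_obs()["q"].round(1),bot.get_obs()["ee_pos"])
```

```text
[-14.    1.1   7.5  96.5   0.   10. ] [ 0.50358894 -0.12571452  0.24498868]
```

View pics/d.png

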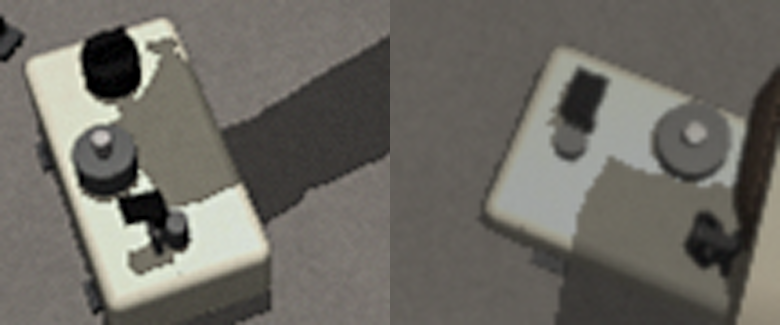

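The left crop shows the vent cap lying over to the +x side (tab at 145,207) and the turret exposed (175,230), so it is open by about 90 degrees. The filler cap is at (112,62). Next I grip the bar.

>>> send_rows(targets="-32 -2.5 0 0 100;-64 -2.5 0 0 100;-64 -2.5 0 0 100;-64 -2.5 40 0 100;-64 -2.5 80 0 100;-64 -2.5 100 0 100;-64 -2.5 114 0 100;-64 -2.5 114 0 100;-64 -2.5 114 0 140;-64 -2.5 114 0 180;-64 -2.5 114 0 210;-64 -2.5 114 0 225;-64 -2.5 114 0 235;-64 -2.5 114 0 235;-64 -2.5 114 0 235;-64 -2.5 114 0 235", newtons=30)

```text
time: 9.8
ee_pos: [0.5608, -0.1548, 0.1318]
tcp_rot: [180.0, 0.1, 156.0]
wrist_force: [-0.1, 0.1, 6.0]
opening: 0.0113
grasp_force: 30.1
```

>>> send_rows(targets="0 0 -1 -0 240;0 0 -1 -3 240;0 0 -1 -6 240;0 0 -1 -9 240;0 0 -1 -12 240;0 0 -1 -12 240", newtons=50)

```text
time: 10.55
ee_pos: [0.5604, -0.1548, 0.132]
tcp_rot: [-180.0, -0.0, 167.9]
wrist_force: [-0.1, -1.2, 0.7]
opening: 0.0109
grasp_force: 51.6
```

```bash
python3 -c "
from h import *
o=bot.get_obs();print(o['torque'],o['joint_efforts'].round(2),o['tcp_rot'],o['wrist_force'])"
```

```text
[-0.20931571  0.01755034 -0.62686975] [  1.21 -56.36  46.9    0.13   0.26  -1.12] [-1.79992096e+02 -3.43798572e-02  1.67877828e+02] [-0.13934032 -1.16711978  0.69484248]
```

>>> send_rows(targets="0 0 0 -3 240;0 0 0 -3 240")

```text
time: 10.8
ee_pos: [0.5604, -0.1548, 0.132]
tcp_rot: [-180.0, -0.0, 170.8]
wrist_force: [-0.9, -1.0, -0.0]
opening: 0.0112
grasp_force: 60.7
```

```bash
python3 -c "
from h import *
o=bot.get_obs();print(o['torque'],o['joint_efforts'].round(2),o['tcp_rot'],o['wrist_force'])"
```

```text
[-0.24805837 -0.01959781 -1.22499446] [  1.84 -56.65  47.18   0.12   0.3   -1.66] [-1.79995097e+02 -2.59082598e-02  1.70810864e+02] [-0.93031454 -0.99880954 -0.00786362]
```

Torque rises steeply, so this is the hard stop. It must be a left-hand thread, so I turn the other way.

>>> send_rows(targets="0 0 0 5 240;0 0 0 10 240;0 0 0 15 240;0 0 0 20 240;0 0 0 25 240;0 0 0 30 240;0 0 0 35 240;0 0 0 40 240;0 0 0 45 240;0 0 0 45 240")

```text
time: 12.05
ee_pos: [0.5604, -0.1545, 0.132]
tcp_rot: [-180.0, -0.0, 126.0]
wrist_force: [-0.1, -0.1, -0.6]
opening: 0.0111
grasp_force: 50.5
```

```bash
python3 -c "
from h import *
o=bot.get_obs();print(o['torque'],o['joint_efforts'].round(2),o['tcp_rot'],o['wrist_force'],o['q'].round(1))"
```

```text
[-0.06648887 -0.01399109  0.00736004] [-0.000e+00 -5.694e+01  4.753e+01  0.000e+00  1.000e-02  7.500e-01] [-1.79988806e+02 -3.12487311e-02  1.25951703e+02] [-0.10273983 -0.14934878 -0.55764661] [-15.4   8.4   2.9  84.5   0.   38.6]
```

>>> send_rows(targets="0 0 0 6 240;0 0 0 12 240;0 0 0 18 240;0 0 0 24 240;0 0 0 30 240;0 0 0 36 240;0 0 0 42 240;0 0 0 47 240;0 0 0 50 240;0 0 0 50 240;0 0 0 50 240;0 0 0 50 240")

```text
time: 13.55
ee_pos: [0.5605, -0.1547, 0.1322]
tcp_rot: [-180.0, 0.0, 76.0]
wrist_force: [0.2, 0.8, -0.4]
opening: 0.0108
grasp_force: 50.4
```

Run:
```python
from h import *
o=bot.get_obs();print(o['torque'],o['tcp_rot'],o['wrist_force'])
S=camera("scene");T=camera("top");cv2.imwrite("pics/e.png",np.hstack([cv2.resize(x,(390,325),interpolation=2) for x in(S[140:230,180:288],T[125:215,230:338])]))
```

```text
[-0.03288345  0.017271    0.0727602 ] [-1.79995328e+02  1.47798131e-03  7.60117802e+01] [ 0.18072016  0.78443452 -0.36641107]
```

View pics/e.png

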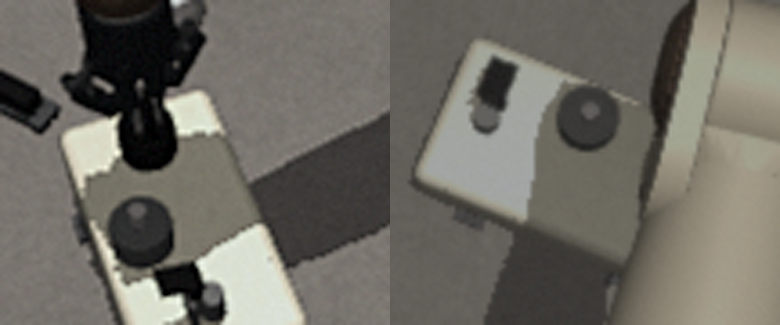

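The gripper is holding the cap (148,140) on its neck, and the vent is still open (180,278). I'll lift slowly, then check.

>>> send_rows(targets="0 0 -3 0 240;0 0 -6 0 240;0 0 -10 0 240;0 0 -10 0 240")

```text
time: 14.15
ee_pos: [0.5608, -0.1548, 0.1428]
tcp_rot: [180.0, 0.0, 76.0]
wrist_force: [1.0, 0.2, -0.7]
opening: 0.0107
grasp_force: 50.4
```

>>> send_rows(targets="0 0 -10 0 240;0 0 -20 0 240;0 0 -35 0 240;0 0 -50 0 240;0 0 -65 0 240;0 0 -80 0 240;0 0 -90 0 240;0 0 -90 0 240;0 0 -90 0 240;0 0 -90 0 240;0 0 -90 0 240;0 0 -90 0 240")

```text
time: 15.65
ee_pos: [0.5605, -0.1547, 0.2321]
tcp_rot: [-180.0, 0.0, 76.0]
wrist_force: [0.1, -0.1, 0.2]
opening: 0.0108
grasp_force: 50.4
```

Run:
```python
from h import *
o=bot.get_obs();print(o['torque'],o['tcp_rot'],o['wrist_force'],o['ee_pos'])
S=camera("scene");T=camera("top");cv2.imwrite("pics/f.png",np.hstack([cv2.resize(x,(390,325),interpolation=2) for x in(S[140:230,180:288],T[125:215,230:338])]))
```

```text
[-0.01641556 -0.02589202 -0.02935786] [-1.79985761e+02  5.84386157e-04  7.59511739e+01] [ 0.07361202 -0.14790811  0.24793342] [ 0.56047302 -0.15468684  0.23214062]
```

View pics/f.png

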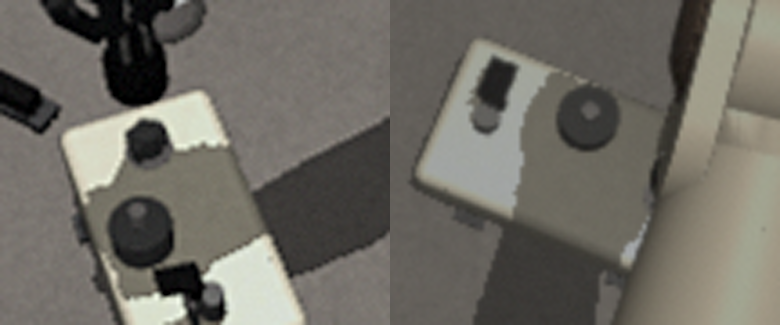

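The cap is held upright in the gripper (137,70), the neck is bare (150,145) and the vent is open (180,278). I'm handing the job in.

```bash
python3 -c "
from workcell import ticket
print(ticket.job_done())"
```

```text
the job is handed in; nothing more can be done
None
```

The vent cap is flipped open to about 90°, and the filler cap (left-hand thread) is off and held upright about 10 cm above its neck; I handed the job in at about 16 s, and no verdict came back.

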